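Fetch the back-row bottle from a tilting bin

ROBOT

A 6-joint arm with a two-finger parallel gripper is mounted at the origin on a cart in front of the work surface, level with it; the furniture and walls round the work are solid. World frame = base frame: x ahead of the robot, y to its left, z up, the work surface at z = 0. Lengths are in m, angles in rad, forces in N, time in s.
With the tool pointing down it reaches from about 0.3 to 0.85 m from the base axis. Payload 5.4 kg.
Tool frame: the origin (TCP) lies midway between the tips of the shut fingers; the grasp point (between the pads) lies 19 mm behind it; z points along the fingers, y is the line along which they close (so a half turn about z gives the same grasp; the last joint's range is limited). The gripper opens to 85 mm and grips with 20 to 120 N. Pads are 22 mm wide; open, the fingers measure 114 mm over their backs; the gripper's body (76 mm by 85 mm) begins 54 mm behind the grasp point. The pads swing forward as they close: fully open they stand 13 mm farther back than shut.
Start: joints at [-1.49, 0.158, 1.597, -0, 1.386, -0.21], TCP at [0.165, -0.551, 0.231] pointing down, gripper open.
Joint ranges: [-2.91, 2.91], [-0.94, 2.29], [0.18, 2.7], [-1.29, 4.43], [0.17, 2.64], [-3, 3]. Speed limits (rad/s): [2.57, 2.57, 3.14, 3.14, 3.14, 3.14].

INTERFACE

Orientations are given as a rotation vector (axis times angle).
In Python, from cell import robot gives the robot as it stands.
- The arm moves only by the tool servo_tool, never from a script. Its argument "deltas" is a list of rows, each a list of 2 entries, a list of its own where there are three numbers: the shift along the tool's x, y, z each as a share of 0.1 m, from -1 to 1, then the turn, a rotation vector about the tool's x, y, z each as a share of 45 degrees, from -1 to 1. A call has 1 to 12 rows; each row shifts and turns the commanded pose from where the row before left it, along the tool's axes as they then stand; what a row does not reach is not made up. A row lasts 1/10 s, in which the tool goes at most 50 mm and 8.59 degrees, less where a joint would pass 70% of its speed; a pose out of reach is approached as far as the arm can. A call with a number of a shift or a turn outside -1 to 1 is refused whole. A call with a gripper value outside its range is refused whole. "jaw" is the opening, from -1 (shut) to 1 (fully open), set as the call begins (left out, the last holds). The fingers move at their own pace and stop on an object; the grip force is fixed at half the most. Time passes only in rows, so rows that do not move let the fingers close. It gives the time, the measured TCP pose, the force, the opening and the grip force at its end, in the units of the state.
- robot.observe(): the state, without advancing time (a new reading comes with each control period).
- robot.snapshot(name): name is "scene" or "side" or "wrist"; returns a dict with "image" (400x640x3 uint8, red, green, blue), "range_z" (400x640 float32, m along the optical axis (not along the pixel's ray), 0 where there is no reading), "camera_matrix" (3x3 intrinsics, pixels), "pose" (4x4, takes a point from camera to world coordinates). Camera axes: x right, y down, z forward; pixel columns grow to the right and rows downward; lengths in m; the calibration is good to about 2 mm. A picture is of the moment at which its call begins.
- robot.hand_in(): hands the job in; it is judged then, once.
The state is a dict: "t": time; "joint_positions": joint angles; "qvel": joint speeds; "joint_efforts": joint torques, N m; "tcp_pos": TCP position; "ee_rot": TCP orientation; "force": force on the tool from outside, world axes, zero at the start; "ft_torque": the same for the moment, N m; "opening": finger opening in m; "finger_force": force on a finger pad.
Only numpy, scipy, OpenCV 4.12 (cv2) and the standard library are available. Lean on these libraries where they do the work, as an engineer would, in place of code of your own. Each camera call takes 0.05 s, during which the arm holds its last target. There are 200 camera calls.

TASK

Fetch the amber bottle with the black cap from the back row of the blue tilting bin: pull the bin fully forward by its steel bar, lift the bottle out while the bin stays tilted, and stand it upright in the white tray, letting go only once it stands there. Then swing the bin fully back home with the clear bottle, the white cap and the syringe filter still in it, and leave the beaker and the red marker where they are.

Things in the scene. Friction and masses are not known exactly. Their poses are not given: they have to be found in the camera images.
- bin_stand: Grey fixed stand that carries the tilting bin, 160 x 216 x 191 mm (x, y, z). Origin on the worktop below the pivot; its -x side is the front (towards the robot, give or take its yaw), y runs along the pivot, z up. Its roof (underside 186 mm up, from 41 to 116 mm behind the pivot) and its back and tall cheeks cover the back row of the bin while the bin is shut; in front of x = 41 mm the cheeks are only 58 mm high and nothing is overhead.
- bin (a joint): Tilt of the bin in rad: 0 = shut, level (stop); 0.68 = fully forward (stop), top swung towards the robot (-x of the stand). Friction hinge (0.3 N m): it stays where it is left when far forward; it must be pushed right home to its stop. Opening takes about 7 N at the bar.
- bin_pivot (a point): Pivot of the bin, at mid-width, 35 mm above the origin of the stand. The point tilts with the bin: its axes are the bin's own x (to the back), y (along the pivot) and z (up when shut).
- bin_bar (a point): Middle of the round steel pull bar, 10 mm in diameter, along y, clear for 100 mm between its two posts (8 mm, at y = +-55 mm). It lies 45 mm in front of and 95 mm above the pivot in the bin's axes, 30 mm above the top of the front wall, free all round; so it moves on an arc of 105 mm radius about the pivot, and is 130 mm above the worktop when shut and about 81 mm when fully forward. Same axes as bin_pivot.
- bin_floor (a point): Point on the inner floor of the bin near its middle, at mid-width, 35 mm behind the pivot and level with it in the bin's axes (same axes as bin_pivot). Blue bin, inside 124 x 190 mm, walls 4 mm thick, front wall 65 mm and the others 60 mm high. A cross wall 50 mm high, 30 to 34 mm behind the pivot, parts the low front row (small parts) from the back row (60 mm deep), which a 50 mm high wall at y = 0 parts in two places 93 mm wide, one bottle in each.
- amber_bottle: The bottle to fetch: amber, round, 56 mm in diameter, 109 mm high, 0.12 to 0.24 kg, with a black cap 37 mm in diameter from 85 to 109 mm above its base. Origin at the centre of its base, z along its axis to the cap. Stands in the left or the right place of the back row and tilts with the bin (may lean 0.1 rad more or less than it); the neighbour's axis is about 96 mm away.
- clear_bottle: Clear bottle with a blue cap, in the other place of the back row; 56 mm in diameter, 104 mm high, cap 39 mm. Origin at the centre of its base, z up its axis. Stays in the bin.
- screw_cap: Loose white screw cap, 36 mm in diameter, 16 mm high, in the front row of the bin; origin at the centre of its underside. Slides about in the front row as the bin tilts; stays in the bin.
- filter: Loose small syringe filter with blue face, 28 mm in diameter, 15 mm high, in the front row of the bin; origin at the centre of its underside. Stays in the bin.
- tray_in (a point): Centre of the inner floor of the white fixed square tray (110 x 110 mm outside, 102 x 102 mm inside), floor 4 mm above the worktop, rim 14 mm above the worktop. z up, x and y along its sides.
- beaker: Clear low beaker, 64 mm in diameter, 83 mm high, bystander behind the tray; origin at the centre of its base.
- marker: Red and white marker pen, 130 mm long, 16 mm thick, lying to the left of the bin, bystander; origin under its middle, y along it.
Not all that is in view belongs to the job. Of the things shaped like the part that bears tray_in, the white one is meant. Of the things that look like the screw_cap, the smaller one is meant.

How it is judged:
By the outcome, as a careful person would: the job done as asked, in the order asked, and still so for the second after the job is handed in, with the robot touching nothing.
It also fails if it takes over 59 s, if anything falls off the work surface, if the arm or the gripper's body presses on something with over 40 N, if the wrist force passes 120 N, or if a joint passes its speed limit or range.

## Working session

There is one attempt and no reset: what is moved stays moved. The work goes in short steps, Python scripts to look and compute and a tool call to move; the robot and the scene stay as the last step left them, time stands still between calls to the robot, and variables do not carry over. Pictures are saved under pics/ and viewed, at most 13 in all, crops included, and the job is handed in when it is done.

Besides the shell and the picture viewer there is one more tool, called after "Emit:" as name(argument=value, ...) on one line, values as JSON. servo_tool: Moves the arm, as the interface text tells. Shift numbers are shares of 0.1 m and turn numbers shares of 45 degrees, none past 1 either way. Its arguments: {"type":"object","properties":{"deltas":{"type":"array"},"jaw":{"type":"number"}},"required":["deltas"]}

```bash
ls; mkdir -p pics; cat > h.py <<'E'
import numpy as np, cv2
from cell import robot
from scipy.spatial.transform import Rotation as R
def snap(n,f):
    s=robot.snapshot(n); cv2.imwrite(f'pics/{f}.png',s['image'][:,:,::-1]); np.savez(f'pics/{f}.npz',**s); return s
def cloud(s):
    z=s['range_z']; K=s['camera_matrix']; v,u=np.mgrid[:z.shape[0],:z.shape[1]]
    p=np.stack([(u-K[0,2])/K[0,0]*z,(v-K[1,2])/K[1,1]*z,z],-1)
    w=p@s['pose'][:3,:3].T+s['pose'][:3,3]; w[z==0]=np.nan; return w
E
python3 - <<'E'
from h import *
for n in ('scene','side','wrist'): s=snap(n,n+'0'); print(n,s['pose'].round(3).tolist(),s['camera_matrix'][0,0])
print(robot.observe())
E
```

```text
pics
scene [[-0.617, -0.586, 0.526, -0.127], [-0.787, 0.468, -0.401, 0.48], [-0.011, -0.662, -0.75, 1.023], [0.0, 0.0, 0.0, 1.0]] 438.2000858393505
side [[-0.994, -0.094, 0.058, 0.507], [-0.11, 0.87, -0.48, 0.489], [-0.006, -0.484, -0.875, 1.019], [0.0, 0.0, 0.0, 1.0]] 370.09905623063463
wrist [[0.286, -0.913, -0.292, 0.24], [-0.958, -0.273, -0.086, -0.528], [-0.002, 0.304, -0.953, 0.374], [0.0, 0.0, 0.0, 1.0]] 353.2712375585343
{'t': 0.15, 'joint_positions': array([-1.49007446e+00,  1.58939416e-01,  1.59794570e+00, -2.96824334e-06,
        1.38619313e+00, -2.10100983e-01]), 'qvel': array([ 0.00091826, -0.00039725, -0.00345732, -0.00058188,  0.0020672 ,
        0.00042368]), 'joint_efforts': array([ 1.11422321e-04, -3.96378422e+01, -3.31784892e+01, -1.96216970e-04,
        5.47516524e-03, -2.41672410e-05]), 'tcp_pos': array([ 0.1648159 , -0.55038799,  0.23052197]), 'ee_rot': array([-3.10697030e+00, -4.55001299e-01, -1.46210057e-04]), 'force': array([ 0.10718636,  0.55001239, -0.14143408]), 'ft_torque': array([ 0.00397198,  0.02770748, -0.05907798]), 'finger_force': 0.0, 'opening': 0.0855224220929395}
```

View pics/scene0.png

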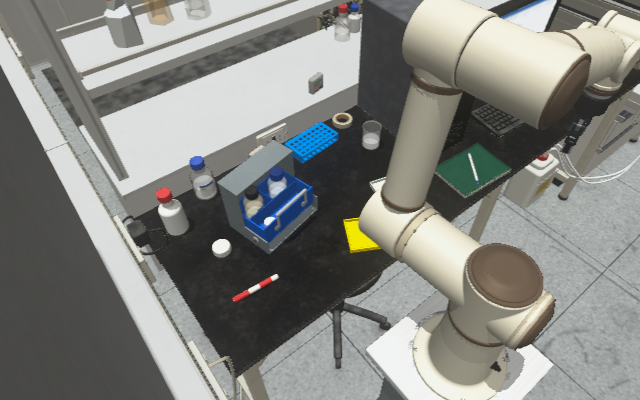

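View pics/side0.png

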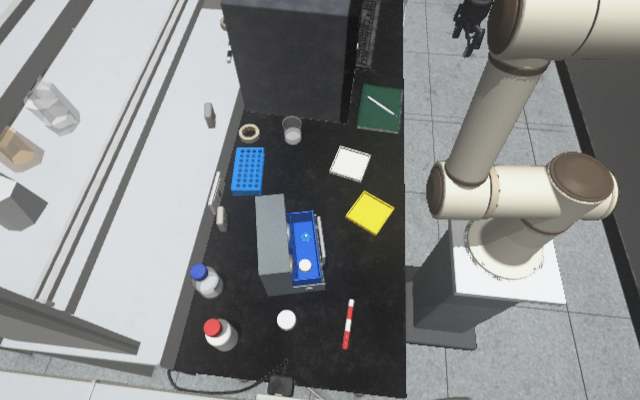

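The side view shows the stand (roof at about px 272,245), bar (320,240), white tray (350,163), yellow tray (370,213), beaker (292,130) and marker (348,323). The scene view puts the black cap at (252,190), to the left (+y) of the blue one at (277,175).

```bash
python3 - <<'E'
from h import *
s=dict(np.load('pics/side0.npz')); w=cloud(s)
im=s['image'].astype(int)
# stand roof: z 0.18-0.205
reg=np.zeros(w.shape[:2],bool); reg[180:310,240:345]=1
def rect(m,name):
    p=w[m]; r=cv2.minAreaRect((p[:,:2]*1000).astype(np.float32)); print(name,m.sum(),r,p[:,2].mean().round(4))
    print(cv2.boxPoints(r).round(0).tolist())
m=reg&(w[...,2]>.18)&(w[...,2]<.21); rect(m,'roof')
white=(im.min(-1)>170)
reg2=np.zeros_like(reg); reg2[140:190,320:380]=1
rect(reg2&white&(w[...,2]<.03),'tray')
sat=(im[...,0]>150)&(im[...,2]<80)
reg2=np.zeros_like(reg); reg2[185:240,335:400]=1
rect(reg2&(im[...,0]>120)&(im[...,2]<120)&(w[...,2]<.03),'yellow')
# bar
m=reg&(w[...,2]>.118)&(w[...,2]<.14); m[:,:312]=0; rect(m,'bar')
reg2=np.zeros_like(reg); reg2[110:150,275:310]=1
rect(reg2&(w[...,2]>.03)&(w[...,2]<.1),'beaker')
crop=im[180:310,235:345].astype(np.uint8); a=cv2.resize(crop,None,fx=4,fy=4,interpolation=cv2.INTER_CUBIC)
s2=dict(np.load('pics/scene0.npz')); c2=s2['image'][130:260,205:330]; b=cv2.resize(c2,None,fx=3,fy=4)
cv2.imwrite('pics/crop1.png',cv2.resize(np.hstack([a,b]),(800,505))[:,:,::-1])
w2=cloud(s2)
for u,v in [(252,190),(250,187),(277,175),(254,205),(276,172),(291,211),(271,222)]: print(u,v,w2[v,u].round(4))
E
```

```text
roof 2418 ((658.24072265625, 118.90660095214844), (75.01631927490234, 213.90606689453125), 12.865530014038086) 0.1905
[[598.0, 215.0], [645.0, 6.0], [719.0, 23.0], [671.0, 232.0]]
tray 845 ((472.4456481933594, -245.89401245117188), (126.90760803222656, 111.53048706054688), 76.5247802734375) 0.0045
[[403.0, -295.0], [512.0, -321.0], [541.0, -197.0], [433.0, -171.0]]
yellow 1220 ((400.3162841796875, -66.92543029785156), (123.41635131835938, 115.31682586669922), 60.26143264770508) 0.0049
[[320.0, -92.0], [420.0, -149.0], [481.0, -42.0], [381.0, 15.0]]
bar 160 ((537.741943359375, 91.91573333740234), (9.968490600585938, 116.43319702148438), 12.836175918579102) 0.1333
[[520.0, 148.0], [546.0, 34.0], [556.0, 36.0], [530.0, 150.0]]
beaker 503 ((693.4425048828125, -358.93292236328125), (126.93461608886719, 123.59954833984375), 86.89700317382812) 0.0535
[[628.0, -419.0], [752.0, -426.0], [759.0, -299.0], [635.0, -292.0]]
252 190 [0.627  0.1565 0.1417]
250 187 [0.6379 0.1558 0.1439]
277 175 [0.635  0.0702 0.1376]
254 205 [0.6125 0.1659 0.0989]
276 172 [0.6452 0.0665 0.1392]
291 211 [0.549 0.088 0.074]
271 222 [0.5312 0.1629 0.1022]
```

View pics/crop1.png

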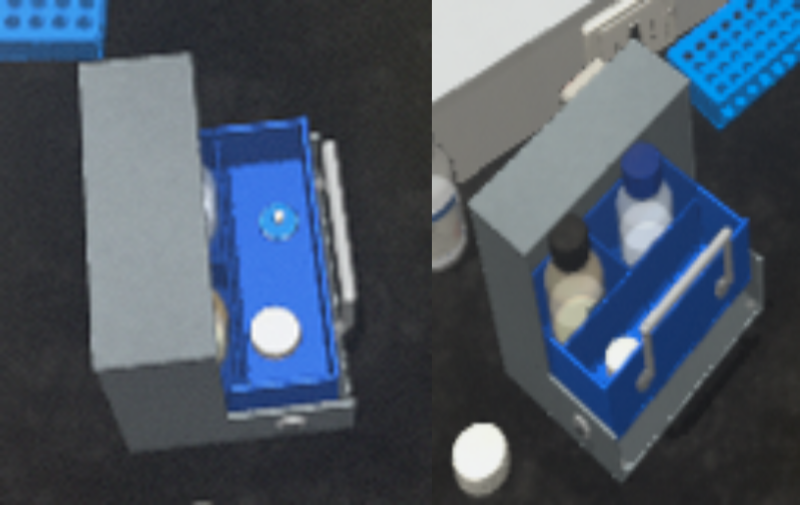

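The crops show the bin shut with the amber bottle in the left (+y) place, the loose cap and filter in the front row, and the bar clear. The fits agree on a stand yaw of 12.85° and a pivot at about (0.582, 0.1015).

```bash
cat >> h.py <<'E'
PSI=np.radians(12.85); ex=np.array([np.cos(PSI),np.sin(PSI),0]); ey=np.array([-np.sin(PSI),np.cos(PSI),0]); ez=np.array([0,0,1.])
ORG=np.array([.5817,.1015,0])
def stand(x,y,z): return ORG+x*ex+y*ey+z*ez
def bintw(x,y,z,q):
    c,s=np.cos(q),np.sin(q); return stand(x*c-z*s,y,x*s+z*c+.035)
def ori(lean,kind):   # kind 'bar': tool y along bin x; 'bot+'/'bot-': tool y along +-ey
    z=np.sin(lean)*ex-np.cos(lean)*ez
    y={'bar':np.cos(lean)*ex+np.sin(lean)*ez,'bot+':ey,'bot-':-ey}[kind]
    return R.from_matrix(np.stack([np.cross(y,z),y,z],1))
def yawdown(deg):
    a=np.radians(deg); y=np.array([np.cos(a),np.sin(a),0]); z=-ez
    return R.from_matrix(np.stack([np.cross(y,z),y,z],1))
def cur():
    o=robot.observe(); return o['tcp_pos'],R.from_rotvec(o['ee_rot'])
def rows(wps,start=None,vmax=45,wmax=8):
    p,r=start or cur(); out=[]
    for P,Q,*n in wps:
        d=P-p; rv=(r.inv()*Q).as_rotvec()
        k=n[0] if n else max(1,int(np.ceil(max(np.linalg.norm(d)*1e3/vmax,np.degrees(np.linalg.norm(rv))/wmax))))
        p0,r0=p,r
        for i in range(1,k+1):
            pt=p0+d*i/k; rt=r0*R.from_rotvec(rv*i/k)
            sh=np.round(r.inv().apply(pt-p)/.1,3); tr=np.round((r.inv()*rt).as_rotvec()/np.radians(45),3)
            p=p+r.apply(sh*.1); r=r*R.from_rotvec(tr*np.radians(45))   # rounding carried
            out.append([sh.tolist(),tr.tolist()])
    for i in range(0,len(out),12): print(str(out[i:i+12]).replace(' ',''))
    return p,r
E
python3 - <<'E'
from h import *
b=bintw(-.045,0,.095,0); print(b)
rows([(b+[0,0,.13],ori(0,'bar'),18)])
E
```

```text
[0.537827   0.09149203 0.13      ]
[[[0.301,-0.282,-0.016],[-0.0,-0.0,-0.106]],[[0.323,-0.256,-0.016],[-0.0,-0.0,-0.107]],[[0.344,-0.229,-0.016],[-0.0,-0.0,-0.106]],[[0.361,-0.199,-0.015],[-0.0,-0.0,-0.107]],[[0.377,-0.167,-0.016],[-0.0,-0.001,-0.106]],[[0.389,-0.136,-0.017],[-0.0,0.0,-0.106]],[[0.4,-0.103,-0.016],[-0.0,0.0,-0.107]],[[0.406,-0.07,-0.016],[-0.001,0.0,-0.106]],[[0.411,-0.035,-0.016],[0.0,0.0,-0.107]],[[0.413,-0.0,-0.016],[0.0,-0.0,-0.106]],[[0.411,0.034,-0.017],[0.0,-0.0,-0.106]],[[0.406,0.068,-0.016],[0.0,-0.0,-0.107]]]
[[[0.4,0.101,-0.016],[0.0,-0.0,-0.106]],[[0.39,0.135,-0.016],[0.0,-0.0,-0.107]],[[0.377,0.167,-0.016],[0.0,-0.0,-0.106]],[[0.362,0.198,-0.017],[0.0,-0.0,-0.106]],[[0.344,0.227,-0.016],[-0.0,-0.001,-0.107]],[[0.324,0.255,-0.016],[-0.0,0.0,-0.106]]]
```

Emit:
servo_tool(deltas=[[[0.3,-0.28,-0.02],[0,0,-0.107]],[[0.32,-0.26,-0.02],[0,0,-0.107]],[[0.34,-0.23,-0.02],[0,0,-0.107]],[[0.36,-0.2,-0.02],[0,0,-0.107]],[[0.38,-0.17,-0.02],[0,0,-0.107]],[[0.39,-0.14,-0.02],[0,0,-0.107]],[[0.4,-0.1,-0.02],[0,0,-0.107]],[[0.41,-0.07,-0.02],[0,0,-0.107]],[[0.41,-0.035,-0.02],[0,0,-0.107]],[[0.41,0,-0.02],[0,0,-0.107]],[[0.41,0.034,-0.02],[0,0,-0.107]],[[0.41,0.07,-0.02],[0,0,-0.107]]], jaw=1)

```text
t: 1.35
tcp_pos: [0.4123, -0.1199, 0.2553]
ee_rot: [2.498, 1.904, 0.0]
force: [1.3, -0.0, 0.1]
opening: 0.0851
finger_force: 0.0
```

Emit:
servo_tool(deltas=[[[0.4,0.1,-0.02],[0,0,-0.107]],[[0.39,0.135,-0.01],[0,0,-0.107]],[[0.38,0.167,-0.01],[0,0,-0.107]],[[0.36,0.2,-0.01],[0,0,-0.107]],[[0.34,0.23,-0.01],[0,0,-0.107]],[[0.32,0.26,-0.01],[0,0,-0.107]],[[0,0,0],[0,0,0]],[[0,0,0],[0,0,0]]])

```text
t: 2.15
tcp_pos: [0.5354, 0.0932, 0.2617]
ee_rot: [-1.947, -2.465, 0.002]
force: [-1.1, -0.7, 0.4]
opening: 0.0854
finger_force: 0.0
```

```bash
python3 - <<'E'
from h import *
b=bintw(-.045,0,.095,0); o=robot.observe(); print(o['tcp_pos'],o['joint_positions'].round(2),o['t'])
rows([(b+[0,0,.06],ori(0,'bar')),(b+[0,0,-.015],ori(0,'bar'),4)])
s=snap('wrist','w1'); s=snap('side','s1')
E
```

```text
[0.5354425  0.09317445 0.26167103] [-0.05  0.06  1.65 -0.    1.44 -0.28] 2.15
[[[-0.011,0.01,0.358],[-0.001,0.0,0.006]],[[-0.011,0.01,0.359],[-0.001,0.0,0.006]],[[0.0,0.0,0.187],[0.0,0.0,0.0]],[[0.0,0.0,0.188],[0.0,0.0,0.0]],[[0.0,0.0,0.187],[0.0,0.0,0.0]],[[0.0,0.0,0.188],[0.0,0.0,0.0]]]
```

View pics/w1.png

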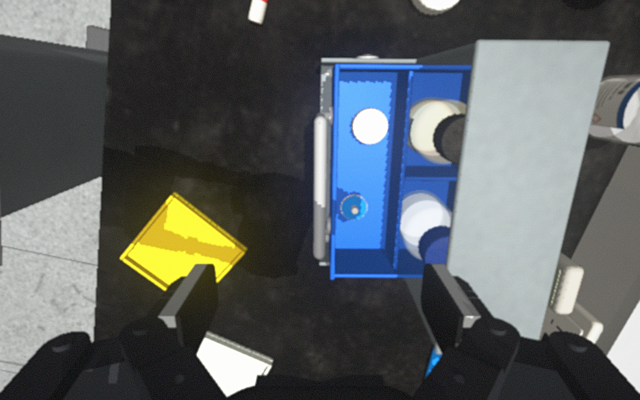

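The wrist view shows the bar at column 320 (rows 115–262), centred between the fingers, with the bottle caps under the roof edge. I'll check the bar against the depth image.

```bash
python3 - <<'E'
from h import *
s=dict(np.load('pics/w1.npz')); w=cloud(s); 
reg=np.zeros(w.shape[:2],bool); reg[125:255,310:332]=1
p=w[reg&(w[...,2]>.12)&(w[...,2]<.145)]; r=cv2.minAreaRect((p[:,:2]*1000).astype(np.float32)); print(len(p),r,p[:,2].max(),bintw(-.045,0,.095,0))
reg[:]=0; reg[60:300,480:590]=1
p=w[reg&(w[...,2]>.18)&(w[...,2]<.2)]; print(cv2.minAreaRect((p[:,:2]*1000).astype(np.float32)),p[:,2].mean())
s=dict(np.load('pics/s1.npz')); w=cloud(s); im=s['image'].astype(int)
reg[:]=0; reg[140:190,320:380]=1
m=(reg&(im.min(-1)>150)).astype(np.uint8); m=cv2.morphologyEx(m,cv2.MORPH_OPEN,np.ones((3,3)))
p=w[m>0]; p=p[p[:,2]<.025]; print('tray',cv2.minAreaRect((p[:,:2]*1000).astype(np.float32)),p.mean(0),np.percentile(p,[1,99],0))
E
```

```text
1615 ((536.787109375, 89.01952362060547), (9.988458633422852, 108.79533386230469), 12.860250473022461) 0.13788671003077096 [0.537827   0.09149203 0.13      ]
((662.3633422851562, 139.06796264648438), (65.71442413330078, 163.29042053222656), 21.29401397705078) 0.19183219690189318
tray ((457.07940673828125, -229.51675415039062), (101.25919342041016, 73.04254150390625), 75.98442840576172) [ 0.45385475 -0.22778578  0.00434486] [[ 0.41589891 -0.27083198 -0.00093802]
 [ 0.49168686 -0.17793364  0.01606393]]
```

Emit:
servo_tool(deltas=[[[-0.01,0.01,0.36],[0,0,0.005]],[[-0.01,0.01,0.36],[0,0,0.005]],[[0,0,0.19],[0,0,0]],[[0,0,0.19],[0,0,0]],[[0,0,0.18],[0,0,0]],[[0,0,0.18],[0,0,0]],[[0,0,0],[0,0,0]]])

```text
t: 2.95
tcp_pos: [0.5356, 0.09, 0.1138]
ee_rot: [-1.958, -2.451, 0.005]
force: [-0.8, 0.2, 0.3]
opening: 0.0854
finger_force: 0.0
```

Emit:
servo_tool(deltas=[[[0,0,0],[0,0,0]],[[0,0,0],[0,0,0]],[[0,0,0],[0,0,0]],[[0,0,0],[0,0,0]],[[0,0,0],[0,0,0]],[[0,0,0],[0,0,0]],[[0,0,0],[0,0,0]],[[0,0,0],[0,0,0]]], jaw=-1)

```text
t: 3.75
tcp_pos: [0.5363, 0.0907, 0.1168]
ee_rot: [-1.956, -2.455, 0.006]
force: [-9.1, -2.4, 9.3]
opening: 0.0078
finger_force: 58.7
```

```bash
python3 - <<'E'
from h import *
p,r=cur(); b=bintw(-.045,0,.095,0); print(p-b, r.as_matrix().round(3).tolist())
off=p-b   # keep rigid with the bin
wps=[]
for q in np.linspace(0,.67,13)[1:]:
    T=R.from_rotvec(-q*ey)   # top towards -x
    bb=bintw(-.045,0,.095,q); wps.append((bb+T.apply(off),T*r,1))
rows(wps); 
E
```

```text
[-0.00150037 -0.00075354 -0.01316532] [[-0.224, 0.975, -0.005], [0.975, 0.224, -0.001], [-0.0, -0.005, -1.0]]
[[[0.0,-0.045,0.028],[-0.071,-0.0,0.0]],[[0.0,-0.045,0.027],[-0.071,-0.0,0.0]],[[0.0,-0.044,0.028],[-0.071,-0.0,0.0]],[[0.0,-0.045,0.027],[-0.071,-0.0,0.0]],[[0.0,-0.045,0.028],[-0.071,-0.0,0.0]],[[0.0,-0.045,0.027],[-0.072,-0.001,0.0]],[[0.0,-0.045,0.028],[-0.071,0.0,0.0]],[[0.0,-0.044,0.027],[-0.071,0.0,0.0]],[[0.001,-0.045,0.028],[-0.071,0.0,0.0]],[[-0.0,-0.045,0.027],[-0.071,0.0,0.0]],[[-0.0,-0.045,0.028],[-0.071,0.0,0.0]],[[-0.0,-0.045,0.027],[-0.071,-0.0,0.0]]]
```

Emit:
servo_tool(deltas=[[[0,-0.022,0.014],[-0.036,0,0]],[[0,-0.022,0.014],[-0.036,0,0]],[[0,-0.022,0.014],[-0.036,0,0]],[[0,-0.022,0.014],[-0.036,0,0]],[[0,-0.022,0.014],[-0.036,0,0]],[[0,-0.022,0.014],[-0.036,0,0]],[[0,-0.022,0.014],[-0.036,0,0]],[[0,-0.022,0.014],[-0.036,0,0]],[[0,-0.022,0.014],[-0.036,0,0]],[[0,-0.022,0.014],[-0.036,0,0]],[[0,-0.022,0.014],[-0.036,0,0]],[[0,-0.022,0.014],[-0.036,0,0]]])

```text
t: 4.95
tcp_pos: [0.515, 0.0858, 0.0994]
ee_rot: [1.807, 2.275, 0.387]
force: [-37.0, -6.5, 44.8]
opening: 0.0077
finger_force: 63.9
```

```bash
cat >> h.py <<'E'
def tilt(d=.0135,zoff=0):  # bin angle if bar held d behind TCP
    p,r=cur(); b=p-r.apply([0,0,d])-ORG-[0,0,.035]; x,z=b@ex,b[2]
    return np.arctan2(z,x), np.hypot(x,z), np.arctan2(z,x)-np.arctan2(.095,-.045), b@ey
E
python3 - <<'E'
from h import *
print(tilt(), robot.observe()['joint_positions'].round(2))
E
```

```text
(np.float64(2.328449569301787), np.float64(0.10615991319431126), np.float64(0.3152790195301458), np.float64(-0.00043802994764562353)) [-0.14 -0.07  2.15  0.17  0.75 -0.48]
```

Emit:
servo_tool(deltas=[[[0,-0.01,-0.022],[0,0,0]],[[0,-0.01,-0.022],[0,0,0]],[[0,0,0],[0,0,0]]])

```text
t: 5.25
tcp_pos: [0.5137, 0.0855, 0.099]
ee_rot: [1.81, 2.266, 0.394]
force: [19.3, 5.6, -19.3]
opening: 0.0075
finger_force: 60.2
```

```bash
python3 - <<'E'
from h import *
print(tilt(), cur()[1].as_matrix().round(3).tolist())
E
```

```text
(np.float64(2.340737688957386), np.float64(0.1069014164041071), np.float64(0.32756713918574487), np.float64(-0.0004843498782547223)) [[-0.221, 0.918, 0.33], [0.975, 0.208, 0.075], [-0.0, 0.338, -0.941]]
```

Emit:
servo_tool(deltas=[[[0,0.006,0.013],[0,0,0]],[[0,-0.024,0.012],[-0.036,0,0]],[[0,-0.024,0.012],[-0.036,0,0]],[[0,-0.024,0.012],[-0.036,0,0]],[[0,-0.024,0.012],[-0.036,0,0]],[[0,0,0],[0,0,0]]])

```text
t: 5.85
tcp_pos: [0.5067, 0.0839, 0.0903]
ee_rot: [1.755, 2.198, 0.51]
force: [12.2, 3.2, -10.7]
opening: 0.0074
finger_force: 61.2
```

Emit:
servo_tool(deltas=[[[0,-0.024,0.012],[-0.036,0,0]],[[0,-0.024,0.012],[-0.036,0,0]],[[0,-0.024,0.012],[-0.036,0,0]],[[0,0,0],[0,0,0]]])

```text
t: 6.25
tcp_pos: [0.5025, 0.0829, 0.084]
ee_rot: [1.712, 2.143, 0.594]
force: [22.4, 8.8, -18.6]
opening: 0.0076
finger_force: 59.9
```

```bash
python3 - <<'E'
from h import *
print(tilt(), cur()[1].as_matrix().round(3).tolist())
E
```

```text
(np.float64(2.5404579824160747), np.float64(0.10711888763977889), np.float64(0.5272874326444335), np.float64(-0.00048665910913337206)) [[-0.221, 0.836, 0.502], [0.975, 0.189, 0.114], [0.0, 0.515, -0.857]]
```

Emit:
servo_tool(deltas=[[[0,-0.02,0.022],[-0.036,0,0]],[[0,-0.023,0.014],[-0.036,0,0]],[[0,-0.023,0.014],[-0.036,0,0]],[[0,-0.023,0.014],[-0.036,0,0]],[[0,0,0],[0,0,0]]])

```text
t: 6.75
tcp_pos: [0.4968, 0.0817, 0.0726]
ee_rot: [1.653, 2.072, 0.698]
force: [-1.9, -3.1, -0.6]
opening: 0.0073
finger_force: 63.1
```

Emit:
servo_tool(deltas=[[[0,-0.023,0.013],[-0.036,0,0]],[[0,-0.023,0.013],[-0.036,0,0]],[[0,0,0],[0,0,0]]])

```text
t: 7.05
tcp_pos: [0.4967, 0.0816, 0.0701]
ee_rot: [1.619, 2.031, 0.754]
force: [-6.6, 0.1, 9.8]
opening: 0.0077
finger_force: 65.2
```

```bash
python3 - <<'E'
from h import *
print(tilt(), cur()[1].as_matrix().round(3).tolist(), robot.observe()['joint_positions'].round(2))
E
```

```text
(np.float64(2.700435309177661), np.float64(0.10624074575991624), np.float64(0.6872647594060197), np.float64(-0.0004876828117622003)) [[-0.223, 0.739, 0.636], [0.975, 0.169, 0.146], [0.0, 0.652, -0.758]] [-0.28 -0.22  2.5   0.99  0.39 -1.35]
```

Emit:
servo_tool(deltas=[[[0,-0.018,0.009],[0,0,0]],[[0,0,0],[0,0,0]]])

```text
t: 7.25
tcp_pos: [0.4971, 0.0816, 0.0694]
ee_rot: [1.618, 2.031, 0.755]
force: [-5.7, 2.4, 12.9]
opening: 0.0079
finger_force: 66.8
```

```bash
python3 - <<'E'
from h import *
print(tilt()); s=snap('side','s2'); cv2.imwrite('pics/s2c.png',cv2.resize(s['image'][110:320,230:410,::-1],None,fx=2.8,fy=2.8,interpolation=cv2.INTER_CUBIC))
E
```

```text
(np.float64(2.7057061020350934), np.float64(0.10558604170654297), np.float64(0.6925355522634522), np.float64(-0.0005966763696370123))
```

View pics/s2c.png

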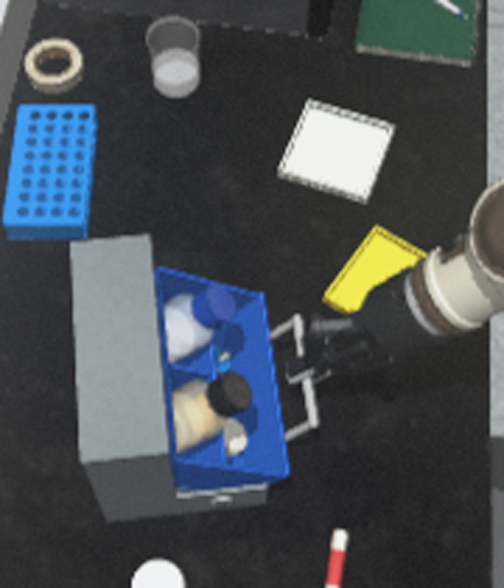

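It's at the stop: a further push doesn't move it. The crop shows the black cap at (231,393), the blue cap at (214,303), and tray corners at (310,98), (396,127), (366,202), (278,172). Next I release the bar and back off.

Emit:
servo_tool(deltas=[[[0,0,0],[0,0,0]],[[0,0,0],[0,0,0]],[[0,0,0],[0,0,0]],[[0,0,0],[0,0,0]],[[0,0,0],[0,0,0]],[[0,0,0],[0,0,0]]], jaw=1)

```text
t: 7.9
tcp_pos: [0.4948, 0.0813, 0.0665]
ee_rot: [1.621, 2.034, 0.75]
force: [-0.8, -0.1, -0.4]
opening: 0.0853
finger_force: 0.0
```

Emit:
servo_tool(deltas=[[[0,0,-0.15],[0,0,0]],[[0,0,-0.2],[0,0,0]],[[0,0,-0.2],[0,0,0]],[[0,0.2,-0.2],[0,0,0]],[[0,0.3,-0.3],[0,0,0]],[[0,0.3,-0.3],[0,0,0]],[[0,0.3,-0.3],[0,0,0]],[[0,0,0],[0,0,0]]])

```text
t: 8.7
tcp_pos: [0.4751, 0.0752, 0.2722]
ee_rot: [1.61, 2.024, 0.755]
force: [0.1, -0.3, 1.5]
opening: 0.0854
finger_force: 0.0
```

```bash
python3 - <<'E'
from h import *
o=robot.observe(); print(o['joint_positions'].round(2),tilt())
s=dict(np.load('pics/s2.npz')); K=s['camera_matrix']; P=s['pose']
for u,v in [(340.7,145),(371.4,155.4),(360.7,182.1),(329.3,171.4),(350.5,163.5)]:
    d=P[:3,:3]@[(u-K[0,2])/K[0,0],(v-K[1,2])/K[1,1],1]; t=(.012-P[2,3])/d[2]; print((P[:3,3]+t*d).round(4))
def capfit(s,box,nm):
    w=cloud(s); im=s['image'].astype(int); m=np.zeros(w.shape[:2],bool); m[box[1]:box[3],box[0]:box[2]]=1
    m&=(im.max(-1)<60)&(w[...,2]>.1); p=w[m]-ORG; print(nm,m.sum(),'x',np.percentile(p@ex,[2,50,98]).round(4),'y',np.percentile(p@ey,[2,50,98]).round(4),'z',np.percentile(p[:,2],[2,50,98]).round(4))
    c=-.6288*(p@ex)+.7776*(p[:,2]-.035); print('axial',np.percentile(c,[2,50,98]).round(4)); b=.7776*(p@ex)+.6288*(p[:,2]-.035); print('binx',np.percentile(b,[2,50,98]).round(4))
capfit(s,(300,240,322,262),'side')
s=snap('side','s3'); capfit(s,(300,240,322,262),'side3')
s=snap('wrist','w3')
E
```

```text
[-0.33 -0.75  2.38  0.44  0.92 -0.72] (np.float64(2.018186425847084), np.float64(0.27439657914657833), np.float64(0.005015876075442627), np.float64(-0.001854737189397183))
[ 0.5084 -0.3103  0.012 ]
[ 0.4026 -0.2773  0.012 ]
[ 0.4331 -0.1671  0.012 ]
[ 0.5374 -0.1978  0.012 ]
[ 0.4703 -0.2367  0.012 ]
side 80 x [-0.0242 -0.0085  0.    ] y [0.0326 0.0523 0.0606] z [0.1484 0.1586 0.1669]
axial [0.0912 0.1021 0.1097]
binx [0.0549 0.0723 0.0773]
side3 74 x [-0.0207 -0.0082  0.0001] y [0.0317 0.0518 0.0607] z [0.1491 0.1584 0.1675]
axial [0.0917 0.1015 0.1099]
binx [0.0606 0.0727 0.0773]
```

View pics/w3.png

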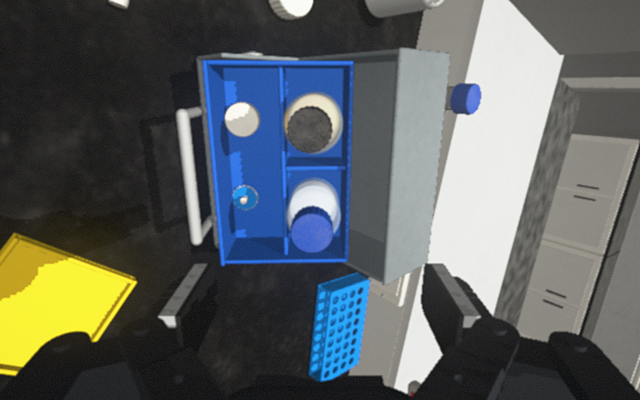

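The wrist view shows the bin fully forward with the black cap top at (310,130) free, and the white cap (242,120) and filter (245,197) still in the front row. I'll fit the cap in 3D.

```bash
python3 - <<'E'
from h import *
s=dict(np.load('pics/w3.npz')); w=cloud(s); im=s['image'].astype(int)
m=np.zeros(w.shape[:2],bool); m[100:158,280:340]=1
m&=(im.max(-1)<110)&(w[...,2]>.12)
p=w[m]; n=0
tt=p
for _ in range(3):
    c=tt.mean(0); nrm=np.linalg.svd(tt-c,full_matrices=False)[2][2]; nrm*=np.sign(nrm[2]); d=(p-c)@nrm; tt=p[abs(d)<.003]
vv,uu=np.nonzero(m); k=abs((p-c)@nrm)<.003
(cu,cv),rad=cv2.minEnclosingCircle(np.stack([uu[k],vv[k]],1).astype(np.float32)); print('px',cu,cv,rad,k.sum(),len(p))
B=R.align_vectors([[0,0,1]],[nrm])[0].apply(tt-c)[:,:2]; 
print('rect',cv2.minAreaRect((B*1000).astype(np.float32)))
lo,hi=np.percentile(B,[1,99],0); cc=c+R.align_vectors([[0,0,1]],[nrm])[0].inv().apply(np.r_[(lo+hi)/2,0])
q=cc-ORG; print('top',cc,'stand',q@ex,q@ey,q[2],'normal stand',nrm@ex,nrm@ey,nrm[2],'lean',np.arctan2(-nrm@ex,nrm[2]))
x,z=q@ex,q[2]-.035; print('bin xyz',x*.7776+z*.6288,q@ey,-x*.6288+z*.7776)
m[:]=0; m[110:240,170:205]=1; pb=w[m&(w[...,2]>.06)]; e=(pb-ORG); print('bar x',np.median(e@ex),'z',np.median(pb[:,2]), 'exp',-.0947,.081+.005)
E
```

```text
px 309.1691589355469 129.4699249267578 22.85353660583496 1574 1617
rect ((0.17435264587402344, -0.4316215515136719), (34.91361618041992, 35.577945709228516), 2.0579233169555664)
top [0.54811179 0.13804159 0.15686842] stand -0.024620187995191226 0.043096424856513244 0.15686842032660434 normal stand -0.6751465683573201 0.0008237784915490428 0.7376831519184449 lean 0.7411636819731796
bin xyz 0.057486204516308106 0.043096424856513244 0.11024605785734376
bar x -0.0975678873637209 z 0.08503218291512399 exp -0.0947 0.08600000000000001
```

```bash
python3 - <<'E'
from h import *
top=np.array([.5481,.1380,.1569]); L=.735; u=-np.sin(L)*ex+np.cos(L)*ez
Q=ori(L,'bot-')
e=rows([(top+.07*u,Q,14)]); print()
rows([(top+.01*u,Q,4),(top-.024*u,Q,3)],start=e)
E
```

```text
[[[0.031,-0.004,0.049],[-0.002,0.002,0.143]],[[0.031,-0.007,0.049],[-0.002,0.002,0.143]],[[0.029,-0.011,0.049],[-0.002,0.002,0.143]],[[0.028,-0.014,0.05],[-0.002,0.002,0.143]],[[0.026,-0.017,0.049],[-0.002,0.002,0.143]],[[0.024,-0.02,0.049],[-0.001,0.001,0.143]],[[0.022,-0.022,0.049],[-0.002,0.002,0.143]],[[0.019,-0.025,0.05],[-0.002,0.002,0.143]],[[0.015,-0.027,0.049],[-0.002,0.002,0.143]],[[0.013,-0.029,0.049],[-0.002,0.002,0.143]],[[0.009,-0.03,0.049],[-0.002,0.002,0.143]],[[0.006,-0.031,0.05],[-0.002,0.002,0.143]]]
[[[0.002,-0.031,0.049],[-0.001,0.002,0.143]],[[-0.002,-0.031,0.049],[-0.002,0.002,0.143]]]

[[[0.0,-0.0,0.15],[-0.0,-0.0,-0.0]],[[0.0,-0.0,0.15],[-0.0,-0.0,-0.0]],[[0.0,-0.0,0.15],[-0.0,-0.0,-0.0]],[[0.0,-0.0,0.15],[-0.0,-0.0,-0.0]],[[0.0,-0.0,0.113],[-0.0,-0.0,-0.0]],[[0.0,-0.0,0.113],[-0.0,-0.0,-0.0]],[[0.0,-0.0,0.114],[-0.0,-0.0,-0.0]]]
```

Emit:
servo_tool(deltas=[[[0.03,-0.005,0.05],[0,0,0.143]],[[0.03,-0.005,0.05],[0,0,0.143]],[[0.03,-0.01,0.05],[0,0,0.143]],[[0.03,-0.015,0.05],[0,0,0.143]],[[0.025,-0.015,0.05],[0,0,0.143]],[[0.025,-0.02,0.05],[0,0,0.143]],[[0.02,-0.02,0.05],[0,0,0.143]],[[0.02,-0.025,0.05],[0,0,0.143]],[[0.015,-0.025,0.05],[0,0,0.143]],[[0.015,-0.03,0.05],[0,0,0.143]],[[0.01,-0.03,0.05],[0,0,0.143]],[[0.005,-0.03,0.05],[0,0,0.143]]])

```text
t: 10.0
tcp_pos: [0.4971, 0.1204, 0.2118]
ee_rot: [-2.874, -0.647, -1.079]
force: [-0.0, 0.2, 0.4]
opening: 0.0854
finger_force: 0.0
```

Emit:
servo_tool(deltas=[[[0,-0.03,0.05],[0,0,0.143]],[[0,-0.03,0.05],[0,0,0.143]],[[0,0,0],[0,0,0]],[[0,0,0],[0,0,0]]])

```text
t: 10.4
tcp_pos: [0.5018, 0.1272, 0.205]
ee_rot: [-2.86, -0.324, -1.05]
force: [0.1, -1.0, -0.1]
opening: 0.0853
finger_force: 0.0
```

```bash
python3 - <<'E'
from h import *
top=np.array([.5481,.1380,.1569]); L=.735; u=-np.sin(L)*ex+np.cos(L)*ez
Q=ori(L,'bot-'); print(robot.observe()['joint_positions'].round(2))
rows([(top+.01*u,Q,4),(top-.024*u,Q,3)])
E
```

```text
[-0.12 -0.5   2.37  0.38  0.63  0.99]
[[[0.012,-0.0,0.144],[-0.0,0.01,0.0]],[[0.011,-0.001,0.143],[-0.001,0.01,0.001]],[[0.01,-0.001,0.144],[-0.0,0.01,-0.0]],[[0.009,-0.0,0.144],[-0.001,0.01,0.0]],[[-0.0,-0.0,0.113],[0.0,-0.0,0.0]],[[-0.0,-0.0,0.114],[0.0,-0.0,0.0]],[[-0.0,-0.0,0.113],[0.0,-0.0,0.0]]]
```

Emit:
servo_tool(deltas=[[[0.012,0,0.144],[0,0.01,0]],[[0.011,0,0.144],[0,0.01,0]],[[0.01,0,0.144],[0,0.01,0]],[[0.009,0,0.144],[0,0.01,0]],[[0,0,0.11],[0,0,0]],[[0,0,0.11],[0,0,0]],[[0,0,0.11],[0,0,0]],[[0,0,0],[0,0,0]],[[0,0,0],[0,0,0]]])

```text
t: 11.3
tcp_pos: [0.5641, 0.141, 0.1416]
ee_rot: [-2.839, -0.319, -1.097]
force: [-0.9, -0.8, -0.3]
opening: 0.0857
finger_force: 0.0
```

```bash
python3 - <<'E'
from h import *
top=np.array([.5481,.1380,.1569]); L=.735; u=-np.sin(L)*ex+np.cos(L)*ez
p,r=cur(); print(r.inv().apply(p-(top-.024*u))*1000, (r.inv()*ori(L,'bot-')).as_rotvec())
s=snap('scene','c4'); cv2.imwrite('pics/c4c.png',cv2.resize(s['image'][110:280,190:360,::-1],None,fx=3.3,fy=3.3,interpolation=cv2.INTER_CUBIC))
E
```

```text
[ 1.82932693  0.64209199 -1.68713681] [-0.00038319 -0.002431   -0.00032409]
```

View pics/c4c.png

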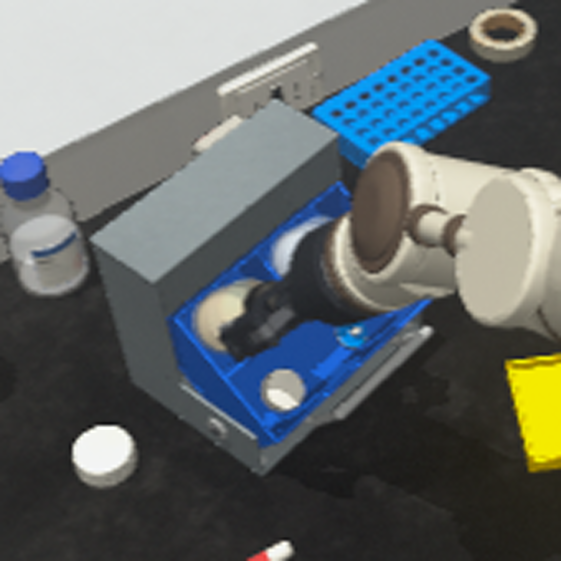

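The gripper sits over the amber bottle's cap (crop about 250,310), clear of the bar and the neighbour. Closing now.

Emit:
servo_tool(deltas=[[[-0.015,-0.005,0.01],[0,0,0]],[[0,0,0],[0,0,0]],[[0,0,0],[0,0,0]],[[0,0,0],[0,0,0]],[[0,0,0],[0,0,0]],[[0,0,0],[0,0,0]],[[0,0,0],[0,0,0]]], jaw=-1)

```text
t: 12.05
tcp_pos: [0.5644, 0.1415, 0.1407]
ee_rot: [-2.838, -0.318, -1.1]
force: [-2.5, -0.4, 4.3]
opening: 0.0358
finger_force: 58.8
```

Emit:
servo_tool(deltas=[[[0,0,-0.1],[0,0,0]],[[0,0,-0.1],[0,0,0]],[[0,0,-0.1],[0,0,0]],[[0,0,-0.15],[0,0,0]],[[0,0,-0.15],[0,0,0]],[[0,0,-0.15],[0,0,0]],[[0,0,-0.15],[0,0,0]],[[0,0,0],[0,0,0]]])

```text
t: 12.85
tcp_pos: [0.5044, 0.128, 0.207]
ee_rot: [-2.838, -0.319, -1.099]
force: [0.3, 0.4, -0.4]
opening: 0.0353
finger_force: 59.1
```

```bash
python3 - <<'E'
from h import *
o=robot.observe(); print(o['joint_positions'].round(2),o['force'],o['opening'])
s=snap('side','s5'); cv2.imwrite('pics/s5c.png',cv2.resize(s['image'][110:320,230:410,::-1],None,fx=2.8,fy=2.8,interpolation=cv2.INTER_CUBIC))
p,r=cur(); Q=ori(0,'bot-')
p1=p+[0,0,.10]; p2=np.array([.4704,-.2381,.23])
e=rows([(p1,r,3)]); print()
e=rows([(p1+[0.02,-.05,.03],Q)],start=e);print()
e=rows([(p2,Q)],start=e)
E
```

```text
[-0.13 -0.51  2.39  0.42  0.6   0.95] [ 0.32899238  0.37480803 -0.41913433] 0.03533020255376371
[[[0.224,-0.0,-0.247],[0.0,0.0,0.0]],[[0.225,-0.001,-0.246],[0.0,0.0,0.0]],[[0.224,0.0,-0.247],[0.0,0.0,0.0]]]

[[[0.044,0.089,-0.028],[-0.0,-0.157,-0.0]],[[0.04,0.088,-0.032],[-0.0,-0.156,-0.0]],[[0.036,0.089,-0.038],[-0.0,-0.157,-0.001]],[[0.032,0.089,-0.042],[-0.001,-0.157,0.0]],[[0.025,0.088,-0.044],[0.0,-0.156,0.0]],[[0.02,0.089,-0.048],[0.0,-0.157,-0.0]]]

[[[-0.154,0.37,0.133],[0.0,0.0,-0.0]],[[-0.154,0.37,0.133],[0.0,0.0,-0.0]],[[-0.153,0.371,0.133],[0.0,0.0,-0.0]],[[-0.154,0.37,0.133],[0.0,0.0,-0.0]],[[-0.154,0.37,0.133],[0.0,0.0,-0.0]],[[-0.154,0.37,0.133],[0.0,0.0,-0.0]],[[-0.154,0.37,0.133],[0.0,0.0,-0.0]],[[-0.154,0.371,0.133],[0.0,0.0,-0.0]]]
```

View pics/s5c.png

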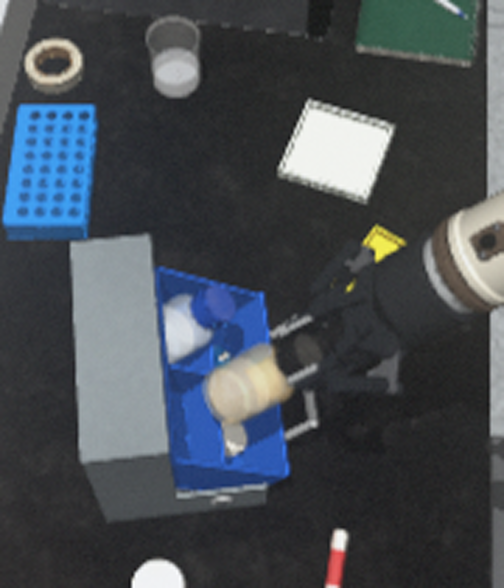

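The bottle is held in line with the gripper and clear of the bin walls; the bin is still tilted, with the white cap at (236,437) inside. Next: up, upright, and across to the tray.

Emit:
servo_tool(deltas=[[[0.22,0,-0.25],[0,0,0]],[[0.22,0,-0.25],[0,0,0]],[[0.22,0,-0.25],[0,0,0]],[[0.044,0.09,-0.03],[0,-0.157,0]],[[0.04,0.09,-0.03],[0,-0.157,0]],[[0.036,0.09,-0.04],[0,-0.157,0]],[[0.032,0.09,-0.04],[0,-0.157,0]],[[0.025,0.09,-0.044],[0,-0.157,0]],[[0.02,0.09,-0.048],[0,-0.157,0]],[[0,0,0],[0,0,0]]])

```text
t: 13.9
tcp_pos: [0.526, 0.0764, 0.333]
ee_rot: [-3.12, -0.35, 0.012]
force: [-0.4, 0.5, -2.0]
opening: 0.0354
finger_force: 59.1
```

Emit:
servo_tool(deltas=[[[-0.12,0.3,0.1],[0,0,0]],[[-0.15,0.37,0.13],[0,0,0]],[[-0.15,0.37,0.13],[0,0,0]],[[-0.15,0.37,0.13],[0,0,0]],[[-0.15,0.37,0.13],[0,0,0]],[[-0.15,0.37,0.13],[0,0,0]],[[-0.15,0.37,0.13],[0,0,0]],[[-0.1,0.25,0.1],[0,0,0]],[[-0.1,0.15,0.1],[0,0,0]],[[0,0,0],[0,0,0]],[[0,0,0],[0,0,0]]])

```text
t: 15.0
tcp_pos: [0.4689, -0.2341, 0.2276]
ee_rot: [-3.12, -0.35, 0.001]
force: [0.7, -0.2, -1.5]
opening: 0.0357
finger_force: 59.2
```

```bash
python3 - <<'E'
from h import *
o=robot.observe(); print(o['joint_positions'].round(2),o['force'],o['opening'])
print(cur()[1].as_matrix().round(3).tolist())
s=snap('side','s6'); cv2.imwrite('pics/s6c.png',cv2.resize(s['image'][100:280,260:440,::-1],None,fx=3,fy=3,interpolation=cv2.INTER_CUBIC))
w=cloud(s); im=s['image']
p,r=cur()
m=(np.linalg.norm(w[...,:2]-p[:2],axis=-1)<.05)&(w[...,2]>.05)&(w[...,2]<p[2]+.05)
for lo in np.arange(.1,.3,.012):
    k=m&(w[...,2]>lo)&(w[...,2]<lo+.012)
    if k.sum()>8: print(lo.round(3),k.sum(),np.percentile(w[k],[3,97],0)[:,:2].round(3).tolist(),im[k].mean(0).round())
rows([(np.array([.4704,-.2381,.15]),ori(0,'bot-'))])
E
```

```text
[-0.69  0.03  1.74  0.    1.37  0.65] [ 0.69923474 -0.17715774 -1.49180355] 0.03565945115382541
[[0.975, 0.221, -0.001], [0.221, -0.975, 0.002], [-0.001, -0.002, -1.0]]
0.136 19 [[0.447, -0.218], [0.49, -0.206]] [62. 58. 49.]
0.148 48 [[0.444, -0.224], [0.494, -0.205]] [114. 108.  84.]
0.16 44 [[0.445, -0.225], [0.494, -0.205]] [149. 144. 113.]
0.172 55 [[0.444, -0.228], [0.496, -0.205]] [154. 149. 121.]
0.184 54 [[0.445, -0.222], [0.494, -0.205]] [174. 167. 140.]
0.196 82 [[0.444, -0.239], [0.495, -0.206]] [164. 154. 130.]
0.208 94 [[0.447, -0.24], [0.493, -0.21]] [162. 151. 124.]
0.22 10 [[0.457, -0.228], [0.486, -0.208]] [112. 104.  86.]
0.232 29 [[0.456, -0.232], [0.487, -0.203]] [65. 64. 59.]
0.244 59 [[0.458, -0.253], [0.486, -0.2]] [48. 49. 48.]
0.256 11 [[0.463, -0.252], [0.485, -0.201]] [54. 56. 55.]
0.268 13 [[0.459, -0.257], [0.489, -0.186]] [50. 52. 51.]
[[[0.001,0.022,0.391],[-0.001,0.0,-0.0]],[[0.001,0.022,0.391],[-0.001,0.0,-0.0]]]
```

View pics/s6c.png

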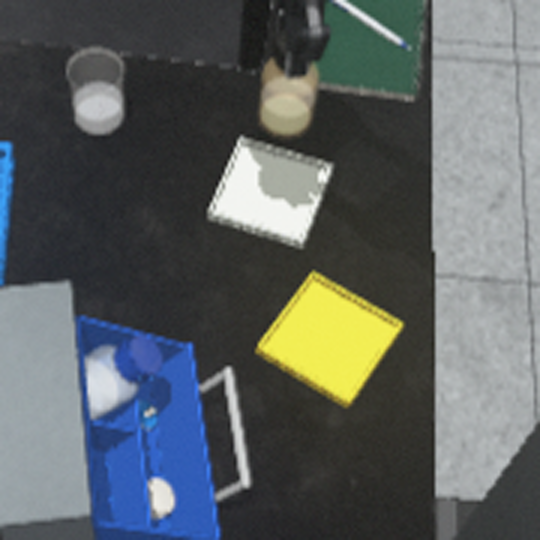

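The bottle hangs upright above the tray (crop 290,100) with its axis under the TCP; the tray and beaker are clear. Lowering, the last bit slowly.

Emit:
servo_tool(deltas=[[[0,0.02,0.3],[0,0,0]],[[0,0.02,0.35],[0,0,0]],[[0,0,0.25],[0,0,0]],[[0,0,0.15],[0,0,0]],[[0,0,0.1],[0,0,0]],[[0,0,0.07],[0,0,0]],[[0,0,0.04],[0,0,0]],[[0,0,0],[0,0,0]],[[0,0,0],[0,0,0]]])

```text
t: 15.95
tcp_pos: [0.4703, -0.2391, 0.1032]
ee_rot: [3.122, 0.351, -0.001]
force: [0.1, 0.3, -1.9]
opening: 0.0358
finger_force: 59.2
```

Emit:
servo_tool(deltas=[[[0,0,0.03],[0,0,0]],[[0,0,0.03],[0,0,0]],[[0,0,0.02],[0,0,0]],[[0,0,0],[0,0,0]]])

```text
t: 16.35
tcp_pos: [0.4694, -0.2386, 0.0939]
ee_rot: [-3.121, -0.35, 0.004]
force: [-0.1, 0.0, -2.7]
opening: 0.0355
finger_force: 59.2
```

Emit:
servo_tool(deltas=[[[0,0,0.01],[0,0,0]],[[0,0,0.01],[0,0,0]],[[0,0,0],[0,0,0]]])

```text
t: 16.65
tcp_pos: [0.4697, -0.2387, 0.0922]
ee_rot: [-3.121, -0.35, 0.003]
force: [-1.3, -0.4, -2.3]
opening: 0.0354
finger_force: 59.2
```

Emit:
servo_tool(deltas=[[[0,0,0.01],[0,0,0]],[[0,0,0.01],[0,0,0]],[[0,0,0],[0,0,0]]])

```text
t: 16.95
tcp_pos: [0.4699, -0.2389, 0.0906]
ee_rot: [-3.121, -0.35, 0.002]
force: [-1.4, -0.7, -0.7]
opening: 0.0357
finger_force: 59.5
```

Emit:
servo_tool(deltas=[[[0,0,0.01],[0,0,0]],[[0,0,0],[0,0,0]],[[0,0,0],[0,0,0]]])

```text
t: 17.25
tcp_pos: [0.4701, -0.239, 0.0905]
ee_rot: [-3.121, -0.351, 0.002]
force: [-2.1, 1.6, 6.0]
opening: 0.036
finger_force: 60.6
```

Standing on the tray floor. Releasing.

Emit:
servo_tool(deltas=[[[0,0,-0.005],[0,0,0]],[[0,0,0],[0,0,0]],[[0,0,0],[0,0,0]],[[0,0,0],[0,0,0]],[[0,0,0],[0,0,0]],[[0,0,0],[0,0,0]]], jaw=1)

```text
t: 17.85
tcp_pos: [0.4697, -0.2388, 0.0898]
ee_rot: [-3.121, -0.35, 0.003]
force: [0.3, 0.4, -0.6]
opening: 0.0852
finger_force: 0.0
```

Emit:
servo_tool(deltas=[[[0,0,-0.1],[0,0,0]],[[0,0,-0.2],[0,0,0]],[[0,0,-0.3],[0,0,0]],[[0,0,-0.4],[0,0,0]],[[0,0,-0.4],[0,0,0]],[[0,0,-0.2],[0,0,0]],[[0,0,0],[0,0,0]]])

```text
t: 18.55
tcp_pos: [0.4718, -0.2403, 0.2548]
ee_rot: [3.117, 0.35, 0.007]
force: [0.5, 0.1, 0.7]
opening: 0.0852
finger_force: 0.0
```

```bash
python3 - <<'E'
from h import *
s=snap('side','s7'); cv2.imwrite('pics/s7c.png',cv2.resize(s['image'][100:300,250:430,::-1],None,fx=2.8,fy=2.8,interpolation=cv2.INTER_CUBIC))
w=cloud(s); m=np.zeros(w.shape[:2],bool); m[200:300,300:345]=1
p=w[m]-ORG; k=(p[:,2]>.07)&(p@ex<-.08); print('bar x',np.median((p@ex)[k]),'z',np.percentile(p[k,2],[50,95]),k.sum())
# target: above bar, lean .70, q=.68
b=bintw(-.045,0,.095,.68); L=.70; Q=ori(L,'bar'); z=Q.apply([0,0,1])
pc,_=cur(); mid=b-z*.11+[0,0,.09]; mid[2]=max(mid[2],.25); print(b,mid)
e=rows([(mid,Q,14)]); print()
rows([(b-z*.06,Q,4),(b+z*.0125,Q,4)],start=e)
E
```

```text
bar x -0.0930656048760191 z [0.08441882 0.08760149] 165
[0.48934624 0.08043297 0.08057372] [0.42025704 0.06467287 0.25470636]
[[[0.013,-0.22,-0.002],[-0.05,0.05,-0.136]],[[0.037,-0.217,-0.01],[-0.049,0.05,-0.137]],[[0.06,-0.211,-0.017],[-0.05,0.05,-0.136]],[[0.083,-0.203,-0.022],[-0.049,0.05,-0.137]],[[0.105,-0.192,-0.025],[-0.05,0.05,-0.136]],[[0.126,-0.178,-0.029],[-0.049,0.05,-0.137]],[[0.146,-0.163,-0.029],[-0.05,0.049,-0.136]],[[0.163,-0.145,-0.03],[-0.049,0.05,-0.137]],[[0.179,-0.125,-0.028],[-0.05,0.05,-0.136]],[[0.192,-0.104,-0.025],[-0.05,0.05,-0.137]],[[0.203,-0.083,-0.022],[-0.049,0.05,-0.136]],[[0.212,-0.059,-0.015],[-0.05,0.05,-0.136]]]
[[[0.217,-0.036,-0.01],[-0.049,0.05,-0.137]],[[0.22,-0.012,-0.001],[-0.05,0.05,-0.136]]]

[[[-0.0,-0.145,0.297],[0.0,-0.0,-0.0]],[[-0.0,-0.145,0.297],[0.0,-0.0,-0.0]],[[-0.0,-0.145,0.297],[0.0,-0.0,-0.0]],[[-0.001,-0.145,0.297],[0.0,-0.0,-0.0]],[[0.0,-0.0,0.181],[0.0,-0.0,-0.0]],[[0.0,-0.0,0.181],[0.0,-0.0,-0.0]],[[0.0,-0.0,0.182],[0.0,-0.0,-0.0]],[[0.0,-0.0,0.181],[0.0,-0.0,-0.0]]]
```

View pics/s7c.png

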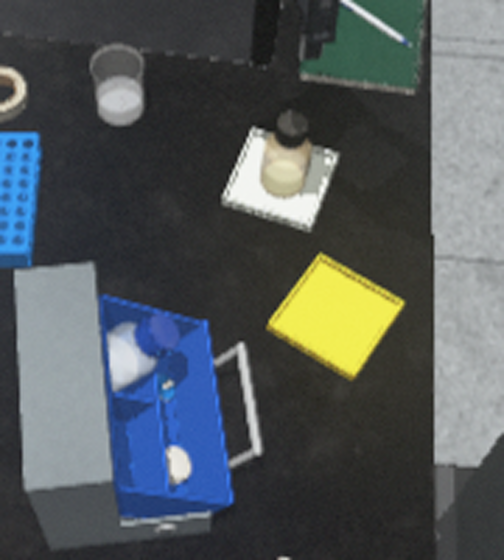

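The amber bottle stands upright in the white tray (crop 287,160); the bin is still forward with the clear bottle, filter (167,388) and cap (178,465) inside. I'll close the bin by pushing the bar from the front with shut fingers pointing down, which avoids the fight of a rigid grip.

```bash
python3 - <<'E'
from h import *
Q=ori(0,'bot-')
e=rows([(stand(-.145,0,.255),Q)]); print()
e=rows([(stand(-.145,0,.06),Q,6)],start=e); print()
rows([(bintw(-.045,0,.095,q)*[1,1,0]-.018*ex+[0,0,z],Q,4) for q,z in ((.62,.06),(.45,.065),(.3,.075),(.1,.085))],start=e)
E
```

```text
[[[0.055,-0.44,-0.005],[0.0,-0.0,-0.0]],[[0.056,-0.439,-0.006],[0.001,-0.0,-0.0]],[[0.055,-0.44,-0.004],[0.0,-0.001,-0.0]],[[0.056,-0.44,-0.005],[0.001,0.0,-0.0]],[[0.055,-0.44,-0.005],[0.0,0.0,-0.001]],[[0.056,-0.439,-0.005],[0.001,-0.0,0.0]],[[0.055,-0.44,-0.004],[0.0,-0.0,0.0]]]

[[[-0.0,0.0,0.325],[0.0,-0.0,0.0]],[[-0.0,0.0,0.325],[0.0,-0.0,0.0]],[[-0.0,0.0,0.325],[0.0,-0.0,0.0]],[[-0.0,0.0,0.325],[0.0,-0.0,0.0]],[[-0.0,0.0,0.325],[0.0,-0.0,0.0]],[[-0.0,0.0,0.325],[0.0,-0.0,0.0]]]

[[[0.088,0.0,0.0],[0.0,-0.0,0.0]],[[0.088,0.0,0.0],[0.0,-0.0,0.0]],[[0.088,0.0,0.0],[0.0,-0.0,0.0]],[[0.088,0.0,0.0],[0.0,-0.0,0.0]],[[0.025,0.0,-0.012],[0.0,-0.0,0.0]],[[0.025,0.0,-0.013],[0.0,-0.0,0.0]],[[0.025,0.0,-0.012],[0.0,-0.0,0.0]],[[0.024,0.0,-0.013],[0.0,-0.0,0.0]],[[0.027,0.0,-0.025],[0.0,-0.0,0.0]],[[0.027,0.0,-0.025],[0.0,-0.0,0.0]],[[0.027,0.0,-0.025],[0.0,-0.0,0.0]],[[0.027,0.0,-0.025],[0.0,-0.0,0.0]]]
[[[0.042,0.0,-0.025],[0.0,-0.0,0.0]],[[0.042,0.0,-0.025],[0.0,-0.0,0.0]],[[0.042,0.0,-0.025],[0.0,-0.0,0.0]],[[0.042,0.0,-0.025],[0.0,-0.0,0.0]]]
```

Emit:
servo_tool(deltas=[[[0.05,-0.43,0],[0,0,0]],[[0.055,-0.44,0],[0,0,0]],[[0.055,-0.44,0],[0,0,0]],[[0.055,-0.44,0],[0,0,0]],[[0.055,-0.44,0],[0,0,0]],[[0.055,-0.44,0],[0,0,0]],[[0.055,-0.44,0],[0,0,0]],[[0,0,0],[0,0,0]],[[0,0,0],[0,0,0]]], jaw=-1)

```text
t: 19.5
tcp_pos: [0.438, 0.0696, 0.2486]
ee_rot: [-3.121, -0.354, 0.007]
force: [-0.0, -0.3, -0.0]
opening: 0.0
finger_force: 0.0
```

Emit:
servo_tool(deltas=[[[0,0,0.3],[0,0,0]],[[0,0,0.35],[0,0,0]],[[0,0,0.35],[0,0,0]],[[0,0,0.35],[0,0,0]],[[0,0,0.35],[0,0,0]],[[0,0,0.25],[0,0,0]],[[0,0,0],[0,0,0]],[[0,0,0],[0,0,0]]])

```text
t: 20.3
tcp_pos: [0.4385, 0.0681, 0.0551]
ee_rot: [-3.121, -0.348, 0.005]
force: [0.7, -0.5, 1.6]
opening: -0.0003
finger_force: 0.0
```

```bash
python3 - <<'E'
from h import *
Q=ori(0,'bot-'); p,r=cur(); q=p-ORG; print(q@ex,q@ey,q[2])
e=rows([(bintw(-.045,0,.095,.68)-.022*ex-[0,0,.025],Q,3)]); print()
rows([(bintw(-.045,0,.095,a)-.017*ex-[0,0,.025],Q,1) for a in np.linspace(.68,0,25)],start=e)
E
```

```text
-0.14704387476186925 -0.0007407563779241065 0.05505462995799827
[[[0.101,-0.003,-0.002],[-0.001,0.001,-0.001]],[[0.101,-0.002,-0.002],[-0.0,0.001,-0.001]],[[0.101,-0.003,-0.002],[-0.001,0.002,-0.001]]]

[[[0.05,0.0,0.0],[0.0,-0.0,0.0]],[[0.013,0.0,-0.026],[0.0,-0.0,0.0]],[[0.015,0.0,-0.027],[0.0,-0.0,0.0]],[[0.014,0.0,-0.026],[0.0,-0.0,0.0]],[[0.016,0.0,-0.025],[0.0,-0.0,0.0]],[[0.016,0.0,-0.025],[0.0,-0.0,0.0]],[[0.017,0.0,-0.024],[0.0,-0.0,0.0]],[[0.018,0.0,-0.024],[0.0,-0.0,0.0]],[[0.018,0.0,-0.024],[0.0,-0.0,0.0]],[[0.019,0.0,-0.023],[0.0,-0.0,0.0]],[[0.019,0.0,-0.022],[0.0,-0.0,0.0]],[[0.021,0.0,-0.022],[0.0,-0.0,0.0]]]
[[[0.02,0.0,-0.022],[0.0,-0.0,0.0]],[[0.022,0.0,-0.02],[0.0,-0.0,0.0]],[[0.022,0.0,-0.02],[0.0,-0.0,0.0]],[[0.022,0.0,-0.02],[0.0,-0.0,0.0]],[[0.024,0.0,-0.019],[0.0,-0.0,0.0]],[[0.023,0.0,-0.018],[0.0,-0.0,0.0]],[[0.024,0.0,-0.017],[0.0,-0.0,0.0]],[[0.025,0.0,-0.017],[0.0,-0.0,0.0]],[[0.025,0.0,-0.016],[0.0,-0.0,0.0]],[[0.026,0.0,-0.015],[0.0,-0.0,0.0]],[[0.025,0.0,-0.015],[0.0,-0.0,0.0]],[[0.027,0.0,-0.014],[0.0,-0.0,0.0]]]
[[[0.027,0.0,-0.013],[0.0,-0.0,0.0]]]
```

Approach to contact, then start the arc.

Emit:
servo_tool(deltas=[[[0.1,0,0],[0,0,0]],[[0.1,0,0],[0,0,0]],[[0.1,0,0],[0,0,0]],[[0.04,0,0],[0,0,0]],[[0.013,0,-0.026],[0,0,0]],[[0.015,0,-0.027],[0,0,0]],[[0.014,0,-0.026],[0,0,0]],[[0.016,0,-0.025],[0,0,0]],[[0,0,0],[0,0,0]]])

```text
t: 21.2
tcp_pos: [0.4772, 0.0779, 0.0658]
ee_rot: [-3.121, -0.351, 0.004]
force: [-4.3, -2.0, 2.5]
opening: 0.0
finger_force: 2.8
```

Emit:
servo_tool(deltas=[[[0.016,0,-0.025],[0,0,0]],[[0.017,0,-0.024],[0,0,0]],[[0.018,0,-0.024],[0,0,0]],[[0.018,0,-0.024],[0,0,0]],[[0.019,0,-0.023],[0,0,0]],[[0.019,0,-0.022],[0,0,0]]])

```text
t: 21.8
tcp_pos: [0.4865, 0.08, 0.0798]
ee_rot: [-3.121, -0.351, 0.009]
force: [-9.1, -4.7, 4.8]
opening: -0.0
finger_force: 4.8
```

```bash
cat > bar.py <<'E'
from h import *
import sys
s=snap('side',sys.argv[1]); w=cloud(s); im=s['image'].astype(int); p=w-ORG; X=p@ex; Y=p@ey; Z=p[...,2]
m=(Z>.075)&(Z<.15)&(X<-.03)&(X>-.11)&(abs(Y)<.055)&(abs(Y)>.03)&(im.min(-1)>110)
q,_=cur(); q=q-ORG; print('bar x',np.median(X[m]),'z',np.median(Z[m]),m.sum(),'tcp x',q@ex,'z',q[2])
E
python3 bar.py s8
```

```text
bar x -0.0792426534304195 z 0.10639621649149056 39 tcp x -0.09712490280253691 z 0.08025526407946743
```

Emit:
servo_tool(deltas=[[[0.021,0,-0.022],[0,0,0]],[[0.02,0,-0.022],[0,0,0]],[[0.022,0,-0.02],[0,0,0]],[[0.022,0,-0.02],[0,0,0]],[[0.022,0,-0.02],[0,0,0]],[[0.024,0,-0.019],[0,0,0]],[[0.023,0,-0.018],[0,0,0]],[[0.024,0,-0.017],[0,0,0]],[[0.025,0,-0.017],[0,0,0]],[[0.025,0,-0.016],[0,0,0]]])

```text
t: 22.85
tcp_pos: [0.5106, 0.0856, 0.0997]
ee_rot: [-3.121, -0.351, 0.001]
force: [-3.7, -0.8, 4.5]
opening: 0.0002
finger_force: 2.1
```

Emit:
servo_tool(deltas=[[[0.026,0,-0.015],[0,0,0]],[[0.025,0,-0.015],[0,0,0]],[[0.027,0,-0.014],[0,0,0]],[[0.027,0,-0.013],[0,0,0]],[[0,0,0],[0,0,0]]])

```text
t: 23.35
tcp_pos: [0.5207, 0.0877, 0.1043]
ee_rot: [-3.121, -0.35, 0.003]
force: [-3.6, 0.1, 2.6]
opening: -0.0
finger_force: 1.4
```

```bash
python3 bar.py s9
```

```text
bar x -0.04493367108507287 z 0.13319559039675655 35 tcp x -0.06256417267439245 z 0.1043197349196411
```

Nearly home; push to the stop in small steps.

Emit:
servo_tool(deltas=[[[0.01,0,-0.003],[0,0,0]],[[0.01,0,-0.003],[0,0,0]],[[0,0,0],[0,0,0]]])

```text
t: 23.7
tcp_pos: [0.5207, 0.0877, 0.1043]
ee_rot: [-3.121, -0.351, 0.01]
force: [-8.4, -2.7, 4.6]
opening: -0.0
finger_force: 4.2
```

Emit:
servo_tool(deltas=[[[0.01,0,0],[0,0,0]],[[0,0,0],[0,0,0]]])

```text
t: 23.9
tcp_pos: [0.5207, 0.0877, 0.1043]
ee_rot: [-3.122, -0.351, 0.014]
force: [-12.1, -4.4, 7.4]
opening: 0.0
finger_force: 6.3
```

Emit:
servo_tool(deltas=[[[0.015,0,-0.01],[0,0,0]],[[0.01,0,0],[0,0,0]],[[0,0,0],[0,0,0]]])

```text
t: 24.2
tcp_pos: [0.5208, 0.0878, 0.1043]
ee_rot: [3.122, 0.352, -0.023]
force: [-19.0, -6.8, 8.9]
opening: -0.0003
finger_force: 10.1
```

Emit:
servo_tool(deltas=[[[-0.05,0,0],[0,0,0]],[[-0.2,0,0],[0,0,0]],[[-0.2,0,-0.2],[0,0,0]],[[-0.3,0.2,-0.4],[0,0,0]],[[-0.2,0.3,-0.4],[0,0,0]],[[0,0.4,-0.4],[0,0,0]],[[0,0.4,-0.2],[0,0,0]],[[0,0,0],[0,0,0]],[[0,0,0],[0,0,0]]])

```text
t: 25.1
tcp_pos: [0.4646, -0.0509, 0.256]
ee_rot: [-3.122, -0.347, -0.001]
force: [-0.6, 0.3, -0.3]
opening: -0.0
finger_force: 0.0
```

```bash
python3 bar.py s10; python3 - <<'E'
import cv2
a=cv2.imread('pics/s10.png')[90:370,230:410]; cv2.imwrite('pics/s10c.png',cv2.resize(a,None,fx=2.1,fy=2.1,interpolation=cv2.INTER_CUBIC))
E
```

```text
bar x -0.04463864890952958 z 0.13335621882178583 69 tcp x -0.14854546987293007 z 0.25499946680949104
```

View pics/s10c.png

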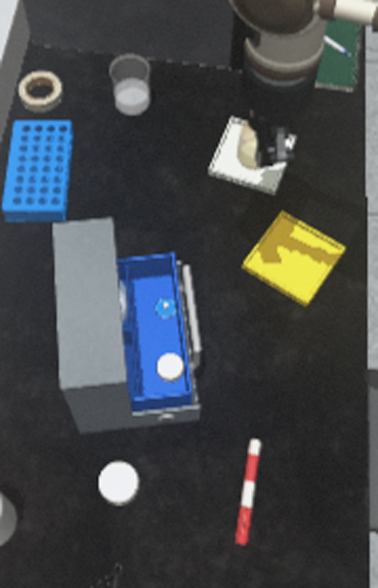

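The bin is shut at its stop with the bar at its home position. The cap (170,366), filter (166,307) and clear bottle are inside, the amber bottle stands in the tray, and the beaker and marker haven't moved.

```bash
python3 -c "
from h import *
print(robot.hand_in())"
```

```text
the job is handed in; nothing more can be done
None
```

The job is done and handed in at about 25 s: the amber bottle stands upright in the white tray, and the bin is shut at its stop with the clear bottle, white cap and filter still inside. The beaker and marker were not touched.

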